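# Lock the grinder spindle, rock the burr carrier out and hold it clear

## Task

Open the grinder's burr chamber for cleaning: first lock the spindle by dropping the steel lock pin from the tool block, plain end down and all the way, into the socket behind the collar, and let go of it. Then free the upper burr carrier by its bridge handle, not pulling it straight up out of its two spring catches but rocking it: lean it to one side (either) until the catch on the raised side lets go while the other side stays down, then rock it back until it is level and loose in the collar, and only then lift it. Finish still gripping the carrier, level and at rest a centimetre or two clear of the collar and centred over it so that loose grounds drop back in, with the pin still in its socket and the hopper, glass, brush and tin left where they are.

Things in the scene. Friction and masses are not known exactly. Their poses are not given: they have to be found in the camera images.
- grinder: Grey bench coffee grinder, hopper off, fixed: foot 225 x 130 x 21 mm, column, and on top an upright bare aluminium collar (outer radius 46 mm, bore radius 36 mm, rim 200 mm above the bench) with a black ribbed ring (radius 51 mm) round its lower half. Origin on the bench below the collar's axis; z up; chute and glass on its -x side (front), +y is its left.
- collar_rim (a point): Centre of the collar's mouth, level with its rim, 200 mm above the bench; axes as the grinder's.
- catch_left (a joint): Spring catch in the collar's left (+y) wall, 10 mm below the rim: round-nosed plunger pressing inwards into the carrier's groove with about 14 to 16 N. Value: how far it is pushed outwards in m: 0 when the carrier is seated, 0.001 to 0.003 while the band passes it. Pulling the carrier straight up past both catches would take about 25 to 30 N; leaning takes 5 to 15 N at the handle.
- catch_right (a joint): The same catch in the right (-y) wall.
- carrier: Upper burr carrier, bare aluminium, 0.22 to 0.37 kg, loose, seated in the collar. Origin on its axis at its lowest point, seated 27 mm below the rim; axes then as the grinder's. From z = 0: tapered band (radius 32 mm at z = 9 to 11), groove (28.5 mm), spigot (35 mm, z = 23 to 27), flange (radius 42 mm, z = 27 to 33 mm) resting on the rim. It is clear of the collar when raised by 27 mm.
- carrier_grip (a point): Where to grip: middle of the carrier's bridge handle, on its axis 62 mm above its origin (seated: 35 mm above the rim; fingertips then 10 mm above the flange). The bridge is a flat bar along the carrier's x, 60 mm long, 12 mm thick (y), z = 50 to 77 mm, on a leg at each end. Pinch its flat faces, fingers closing along y, and lean it towards +y or -y.
- flange_left (a point): Left (+y) edge of the flange's underside, 42 mm from the axis, on the rim when seated. Lean the carrier right and it pivots on the right flange edge; the left catch lets go once this point is about 8 mm above the rim (lean about 0.1 rad; up to 0.14 is possible). The plunger then pushes under the taper and holds this side up.
- flange_right (a point): The same point at the right (-y) edge, 42 mm from the axis; leaning left frees it. Once one side is out, rocking the carrier back about that raised side's flange edge lifts the other side past its catch: then the flange is about 8 mm above the rim all round, level, its lower end still in the collar.
- lock_pin: Steel spindle-lock pin, 0.06 kg: round shank 10 mm across and 70 mm long with a bevelled lower end, and a round knurled knob on top, 18 mm across and 16 mm high. Origin at the centre of the lower end, z up towards the knob. Parked upright in the tool block, its lower end 10 mm above the bench, the knob's underside 35 mm above the block.
- pin_knob (a point): Centre of the pin's knob, 78 mm above the pin's lower end: the place to grip.
- lock_socket (a point): Centre of the mouth of the socket for the pin: upright steel-rimmed lug (26 mm across, top 185 mm above the bench) 88 mm behind the collar's axis (+x of the grinder). Hole 13.5 mm wide, 45 mm deep; fully home, the pin's lower end is 45 mm below this point and the knob 25 mm above it.
- tool_block: Wooden tool block, 90 x 46 x 45 mm, fixed on the bench at the grinder's right. Origin at the centre of its underside. The pin's hole, 12.5 mm wide and 35 mm deep, is 22 mm from the centre towards its -x end; six short driver bits stand up 8 to 12 mm in the other half.
- hopper: Clear funnel-shaped bean hopper, upside down on the bench, 124 mm wide and 108 mm high; origin at the centre of its underside. Bystander.
- dose_glass: Clear cupping glass, 80 mm wide and 90 mm high, standing on the grinder's foot below the chute; origin at the centre of its underside. Bystander.
- brush: Black bench brush, 239 mm long, 53 mm wide, 28 mm high, lying near the bench's right end; origin at the middle of its underside. Bystander.
- lot_tin: Light grey sample tin, 63 mm wide and 62 mm high, standing on the bench at the grinder's left; origin at the centre of its underside. Bystander.

How it is judged:
By the outcome, as a careful person would: the job done as asked, in the order asked, and still so for the second after the job is handed in, while the arm keeps its last pose, push and grip.
It also fails if it takes over 62 s, if anything falls off the work surface, if the arm or the gripper's body presses on something with over 40 N, if the wrist force passes 120 N, or if a joint passes its speed limit or range.

## Robot

A 6-joint arm with a two-finger parallel gripper is mounted at the origin on a cart in front of the work surface, level with it; the furniture and walls round the work are solid. World frame = base frame: x ahead of the robot, y to its left, z up, the work surface at z = 0. Lengths are in m, angles in rad, forces in N, time in s.
With the tool pointing down it reaches from about 0.325 to 0.75 m from the base axis. Payload 7.6 kg.
Tool frame: the origin (TCP) lies at the very end of the fingers, on their centre line; the grasp point (between the pads) lies 19 mm behind it (env.grip_depth is the z of the grasp point in the tool frame, in m); z points along the fingers, y is the line along which they close (so a half turn about z gives the same grasp; the last joint's range is limited). The gripper opens to 85 mm and grips with 20 to 120 N. Pads are 22 mm wide; open, the fingers measure 114 mm over their backs; the gripper's body (76 mm by 85 mm) begins 54 mm behind the grasp point. The pads swing forward as they close: fully open they stand 13 mm farther back than shut.
Start: joints at [1.035, 0.052, 1.401, -0, 1.689, -0.07], TCP at [0.236, 0.469, 0.231] pointing down, gripper open.
Joint ranges: [-2.9, 2.9], [-0.91, 2.17], [0.12, 2.37], [-1.06, 4.2], [0.26, 2.73], [-2.93, 2.93]. Speed limits (rad/s): [2.57, 2.57, 3.01, 3.14, 3.14, 3.14].

## Interface

Orientations are given as a 3x3 rotation matrix whose columns are the frame's x, y, z axes.
In Python, from cell import env gives the robot as it stands.
- The arm moves only by the shell command python3 drive.py 'ROWS' [OPENING] [FORCE]. ROWS is rows parted by semicolons, their numbers by spaces, 1 to 12 of them, each of 4 numbers: dx, dy, dz in m, then a turn about the tool's z in rad; each row is the pose to reach, as a shift and turn from the pose commanded when the command began, along the tool's axes at that moment; what a row does not reach only later rows make up. A row lasts 1/10 s, in which the tool goes at most 0.05 m and 0.15 rad, less where a joint would pass 70% of its speed; a pose out of reach is approached as far as the arm can. OPENING is the finger opening in m, set as the command begins (- or left out keeps the last). The fingers move at their own pace and stop on an object; FORCE is the grip in N (left out, the last holds). Time passes only in rows, so rows that do not move let the fingers close. It prints the time, the measured TCP pose, the force, the opening and the grip force at its end.
- env.read_state(): the state, without advancing time (a new reading comes with each control period).
- env.snapshot(name): name is "scene" or "top" or "wrist"; returns a dict with "frame" (400x640x3 uint8, blue, green, red), "fx", "fy", "cx", "cy" (pixels), "dist" ([k1, k2, p1, p2, k3] as OpenCV has them; the pictures are not rectified), "extrinsics" (4x4, takes a point from camera to world coordinates); the wrist camera has in their place "tool_from_camera" (4x4, takes a point from camera to tool coordinates, whose origin is the TCP and whose axes are the flange's). Camera axes: x right, y down, z forward; pixel columns grow to the right and rows downward; lengths in m; the calibration is good to about 2 mm. A picture is of the moment at which its call begins: read the wrist's pose just before it. There is no depth.
- env.close_job(): hands the job in; it is judged then, once.
The state is a dict: "time_s": time; "joint_positions": joint angles; "qvel": joint speeds; "joint_torque": joint torques, N m; "ee_pos": TCP position; "eef_rot": TCP orientation; "contact_force": force on the tool from outside, world axes, zero at the start; "ft_torque": the same for the moment, N m; "finger_gap": finger opening in m; "gripper_force": force on a finger pad.
Only numpy, scipy, OpenCV 4.12 (cv2) and the standard library are available. Lean on these libraries where they do the work, as an engineer would, in place of code of your own. Each camera call takes 0.05 s, during which the arm holds its last target. There are 200 camera calls.

## Working session

There is one attempt and no reset: what is moved stays moved. The work goes in short steps, Python scripts to look and compute and a shell command to move; the robot and the scene stay as the last step left them, time stands still between calls to the robot, and variables do not carry over. Pictures are saved under pics/ and viewed, at most 10 in all, crops included, and the job is handed in when it is done.

```bash
ls; mkdir -p pics
cat > h.py <<'E'
import numpy as np, cv2
from cell import env
def K(s): return np.array([[s['fx'],0,s['cx']],[0,s['fy'],s['cy']],[0,0,1.]]), np.array(s['dist'],float)
def save(cam,name):
    s=env.snapshot(cam); cv2.imwrite(f'pics/{name}.png',s['frame']); np.save(f'pics/{name}.npy',{k:v for k,v in s.items()},allow_pickle=True); return s
def ray(s,uv,T=None):
    k,d=K(s); T=np.array(s['extrinsics']) if T is None else T
    p=cv2.undistortPoints(np.array([[uv]],float),k,d)[0,0]
    return T[:3,3],T[:3,:3]@np.array([p[0],p[1],1])
def at_z(s,uv,z,T=None):
    o,r=ray(s,uv,T); return o+r*(z-o[2])/r[2]
def load(n): return np.load(f'pics/{n}.npy',allow_pickle=True).item()
def proj(s,P,T=None):
    k,d=K(s); T=np.linalg.inv(np.array(s['extrinsics']) if T is None else T)
    return cv2.projectPoints(np.array(P,float).reshape(-1,3),cv2.Rodrigues(T[:3,:3])[0],T[:3,3],k,d)[0][:,0]
E
python3 - <<'E'
from h import *
for c in('scene','top'):
    s=save(c,c+'0'); print(np.round(s['extrinsics'],3).tolist(),s['fx'])
st=env.read_state(); print(np.round(st['eef_rot'],3).tolist(),st['time_s'],env.grip_depth,st['finger_gap'])
E
```

```text
cell.py
drive.py
pics
[[0.878, -0.342, 0.334, 0.091], [-0.478, -0.645, 0.596, -0.846], [0.012, -0.684, -0.73, 1.141], [0.0, 0.0, 0.0, 1.0]] 470.7674499243908
[[0.0, -0.997, 0.084, 0.437], [-1.0, 0.002, 0.028, -0.065], [-0.029, -0.084, -0.996, 1.159], [0.0, 0.0, 0.0, 1.0]] 390.4975002603471
[[-0.893, 0.449, -0.001], [0.449, 0.893, -0.001], [0.0, -0.001, -1.0]] 0.1 -0.0187 0.08544561106531198
```

View pics/top0.png

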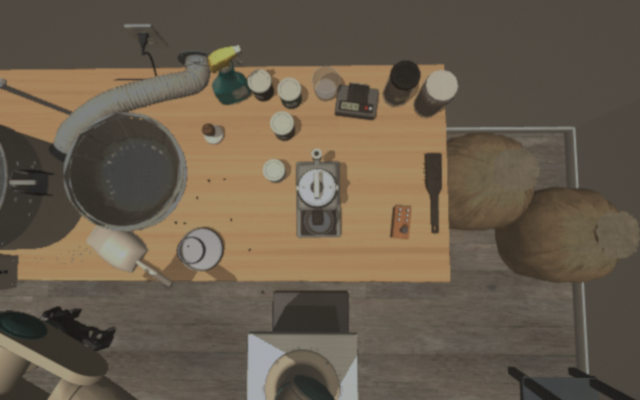

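View pics/scene0.png

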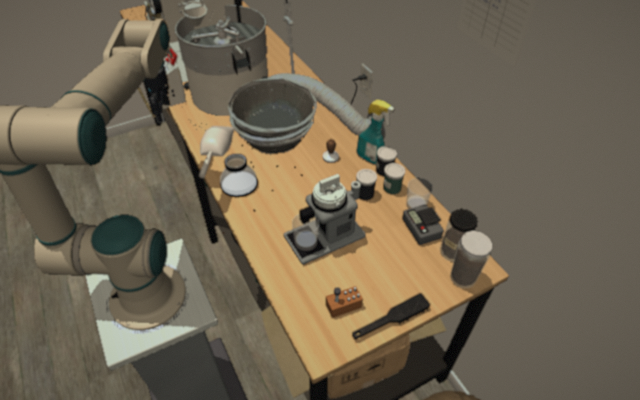

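Top view: the grinder's collar is at about (318,187), its socket lug at (317,155), and the tool block at (401,222) with the pin at its near end. The scene view shows the grinder at (330,205) and the pin at (338,293). I'll enlarge both.

Run:
```python
from h import *
a=load('top0')['frame'];b=load('scene0')['frame']
A=cv2.resize(a[140:245,285:425],None,fx=5.7,fy=5.7,interpolation=cv2.INTER_CUBIC)
B=cv2.resize(b[165:320,275:375],None,fx=3.8,fy=3.8,interpolation=cv2.INTER_CUBIC)
cv2.imwrite('pics/A.png',A);cv2.imwrite('pics/B.png',B);print(A.shape,B.shape)
```

```text
(598, 798, 3) (589, 380, 3)
```

View pics/A.png

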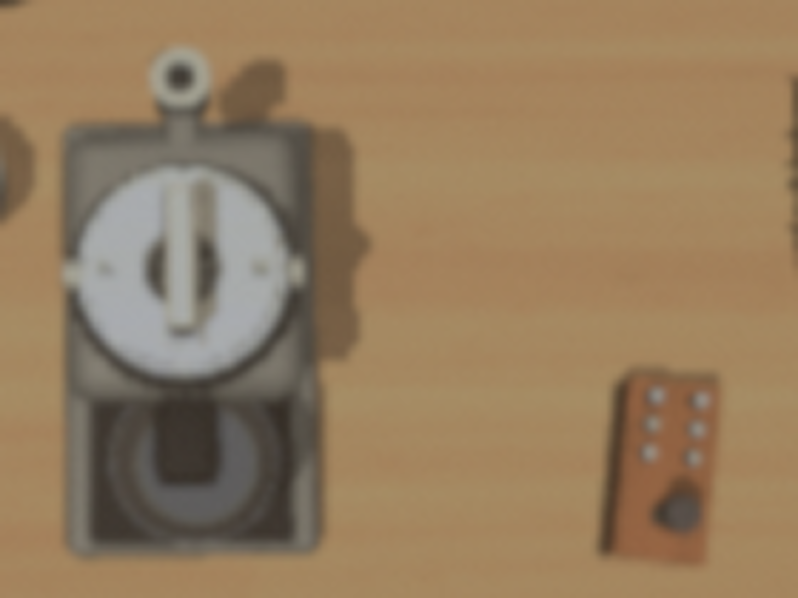

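View pics/B.png

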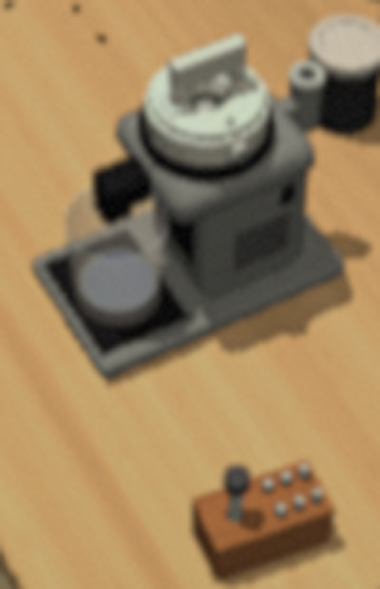

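Crop A shows the socket mouth at (180,76), the flange centre at (184,273), the bridge from (185,178) to (181,330), and the knob at (681,507). Crop B shows the socket at (309,74) and the knob at (236,478).

Run:
```python
from h import *
t=load('top0');s=load('scene0')
a=lambda u,v:((u+.5)/5.7-.5+285,(v+.5)/5.7-.5+140)
b=lambda u,v:((u+.5)/3.8-.5+275,(v+.5)/3.8-.5+165)
P=lambda n,x:print(n,np.round(x,4))
P('sock top',at_z(t,a(180,76),.185));P('sock sc',at_z(s,b(309,74),.185))
P('flange top',at_z(t,a(184,273),.206))
P('bridge',at_z(t,a(185,178),.25));P('bridge',at_z(t,a(181,330),.25))
P('catchL',at_z(t,a(71,273),.19));P('catchR',at_z(t,a(297,272),.19))
P('bridge sc ends',[at_z(s,b(172,70),.25),at_z(s,b(244,40),.25)])
P('knob top',at_z(t,a(681,507),.092));P('knob sc',at_z(s,b(236,478),.088))
P('blk',[at_z(t,a(*q),.045) for q in((635,370),(718,377),(704,564),(612,555))])
st=env.read_state();P('ee',st['ee_pos'])
w=save('wrist','w0');print(np.round(w['tool_from_camera'],3).tolist(),w['fx'])
```

```text
sock top [ 0.6434 -0.0454  0.185 ]
sock sc [ 0.6452 -0.0469  0.185 ]
flange top [ 0.5528 -0.0475  0.206 ]
bridge [ 0.587  -0.0487  0.25  ]
bridge [ 0.524 -0.047  0.25 ]
catchL [0.5549 0.0024 0.19  ]
catchR [ 0.555  -0.0967  0.19  ]
bridge sc ends [[ 0.5236 -0.0523  0.25  ]
 [ 0.5841 -0.0494  0.25  ]]
knob top [ 0.4539 -0.2817  0.092 ]
knob sc [ 0.4522 -0.2803  0.088 ]
blk [[ 0.5228 -0.2697  0.045 ]
 [ 0.5193 -0.3108  0.045 ]
 [ 0.4264 -0.302   0.045 ]
 [ 0.4308 -0.2568  0.045 ]]
ee [0.2356 0.4688 0.2306]
[[0.001, -0.956, -0.294, 0.076], [1.0, 0.001, 0.0, -0.001], [0.0, -0.294, 0.956, -0.142], [0.0, 0.0, 0.0, 1.0]] 288.7110538502505
```

```bash
R="-0.53 -0.57 -0.07 -0.466"; python3 drive.py '0 0 -0.05 0; -0.53 -0.57 -0.07 -0.466; -0.53 -0.57 -0.07 -0.466; -0.53 -0.57 -0.07 -0.466; -0.53 -0.57 -0.07 -0.466; -0.53 -0.57 -0.07 -0.466; -0.53 -0.57 -0.07 -0.466; -0.53 -0.57 -0.07 -0.466; -0.53 -0.57 -0.07 -0.466; -0.53 -0.57 -0.07 -0.466; -0.53 -0.57 -0.07 -0.466; -0.53 -0.57 -0.07 -0.466' 0.05
cat > to.py <<'E'
import sys
from h import *
s=env.read_state();d=np.array(sys.argv[1:4],float)-s['ee_pos'];R=np.array(s['eef_rot'])
# yaw so that tool x -> world -x (roughly), i.e. y -> +y
x=R[:,0];y=R[:,1];print('t',s['time_s'],'d_tool',np.round(R.T@d,4),'turn',round(float(np.arctan2(-y[0],-x[0])),4),'F',np.round(s['contact_force'],1))
E
python3 to.py .453 -.281 .2
```

```text
time_s: 1.35
ee_pos: [0.3869, -0.0519, 0.2953]
eef_rot: [[-1.0, 0.0, 0.001], [0.0, 1.0, 0.0], [-0.001, 0.0, -1.0]]
contact_force: [1.2, 1.8, 0.6]
finger_gap: 0.0499
gripper_force: 0.0
t 1.35 d_tool [-0.066  -0.2291  0.0954] turn -0.0001 F [1.2 1.8 0.6]
```

```bash
python3 drive.py '-0.066 -0.229 0.095 0; -0.066 -0.229 0.095 0; -0.066 -0.229 0.095 0; -0.066 -0.229 0.095 0; -0.066 -0.229 0.095 0; -0.066 -0.229 0.095 0; -0.066 -0.229 0.095 0; -0.066 -0.229 0.095 0; -0.066 -0.229 0.095 0' 0.05
python3 to.py .453 -.281 .12
python3 - <<'E'
from h import *
st=env.read_state();s=save('wrist','w1')
T=np.eye(4);T[:3,:3]=st['eef_rot'];T[:3,3]=st['ee_pos'];s['extrinsics']=T@np.array(s['tool_from_camera']);np.save('pics/w1.npy',s)
print(proj(s,[[.453,-.281,.096],[.453,-.281,.088]]))
E
```

```text
time_s: 2.25
ee_pos: [0.4534, -0.2777, 0.2017]
eef_rot: [[-1.0, -0.002, 0.002], [-0.002, 1.0, -0.001], [-0.002, -0.001, -1.0]]
contact_force: [-0.9, -0.5, 0.3]
finger_gap: 0.05
gripper_force: 0.0
t 2.25 d_tool [ 0.0006 -0.0032  0.0817] turn 0.0017 F [-0.9 -0.5  0.3]
[[308.94811398 198.16296586]
 [309.04922097 195.61760036]]
```

View pics/w1.png

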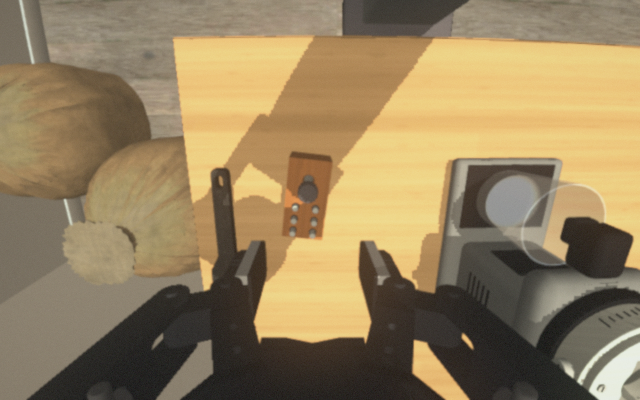

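The wrist view shows the pin knob at about (308,188) and the block corners at (291,152), (331,156), (322,240) and (282,236). The knob is about 10 px from where I predicted it, so I'll check for a bias.

Run:
```python
from h import *
s=load('w1');print([np.round(at_z(s,p,.045),4)[:2] for p in((291,152),(331,156),(322,240),(282,236))],at_z(s,(308,188),.096))
st=env.read_state();print(st['ee_pos'],st['time_s'])
s=save('wrist','w2')
T=np.eye(4);T[:3,:3]=st['eef_rot'];T[:3,3]=st['ee_pos'];s['extrinsics']=T@np.array(s['tool_from_camera']);np.save('pics/w2.npy',s)
cv2.imwrite('pics/C.png',cv2.resize(s['frame'][140:250,265:345],None,fx=5,fy=5,interpolation=cv2.INTER_CUBIC))
```

```text
[array([ 0.4189, -0.3001]), array([ 0.4229, -0.2587]), array([ 0.5183, -0.2669]), array([ 0.5135, -0.3121])] [ 0.44356413 -0.28183289  0.096     ]
[ 0.45341703 -0.27777232  0.20171353] 2.3
```

View pics/C.png

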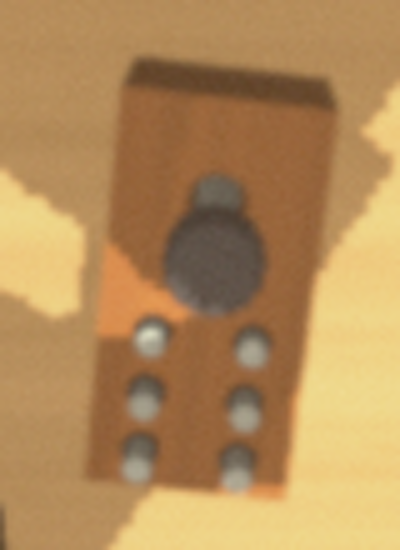

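Run:
```python
from h import *
s=load('w2');c=lambda u,v:((u+.5)/5-.5+265,(v+.5)/5-.5+140)
print([np.round(at_z(s,c(*p),.045),4)[:2] for p in((122,85),(335,107),(285,498),(88,478))],[at_z(s,c(214,260),z) for z in(.096,.092)],at_z(s,c(217,190),.045))
# 3-view triangulation of knob
t=load('top0');q=load('scene0')
A=[];B=[]
for S,uv in((s,c(214,262)),(t,((681.5)/5.7-.5+285,507.5/5.7-.5+140)),(q,(236.5/3.8-.5+275,478.5/3.8-.5+165))):
    o,r=ray(S,uv);r/=np.linalg.norm(r);M=np.eye(3)-np.outer(r,r);A.append(M);B.append(M@o)
for i in((0,1,2),(1,2),(0,2),(0,1)):print(i,np.linalg.solve(sum(A[k] for k in i),sum(B[k] for k in i)))
```

```text
[array([ 0.4237, -0.3023]), array([ 0.4281, -0.2581]), array([ 0.5173, -0.2674]), array([ 0.5125, -0.3119])] [array([ 0.44689708, -0.28244623,  0.096     ]), array([ 0.44802864, -0.28251688,  0.092     ])] [ 0.44591815 -0.28267436  0.045     ]
(0, 1, 2) [ 0.45171372 -0.28198268  0.08883093]
(1, 2) [ 0.45278207 -0.28165424  0.0897006 ]
(0, 2) [ 0.44954635 -0.28263683  0.09222375]
(0, 1) [ 0.4534168  -0.28375498  0.07693344]
```

```bash
python3 to.py .451 -.282 .069; python3 drive.py '0.0025 -0.004 0.04 0; 0.0025 -0.004 0.08 0; 0.0025 -0.004 0.12 0; 0.0025 -0.004 0.132 0; 0.0025 -0.004 0.132 0' 0.05; python3 to.py .451 -.282 .069
python3 - <<'E'
from h import *
st=env.read_state()
s=save('wrist','w3')
T=np.eye(4);T[:3,:3]=st['eef_rot'];T[:3,3]=st['ee_pos'];s['extrinsics']=T@np.array(s['tool_from_camera']);np.save('pics/w3.npy',s)
print(proj(s,[[.451,-.282,.096],[.451+.009,-.282,.096],[.451-.009,-.282,.096]]))
cv2.imwrite('pics/D.png',cv2.resize(s['frame'][140:340,220:400],None,fx=3,fy=3,interpolation=cv2.INTER_CUBIC))
E
```

```text
t 2.35 d_tool [ 0.0026 -0.004   0.1326] turn 0.0017 F [-0.9 -0.   0.1]
time_s: 2.85
ee_pos: [0.45, -0.2818, 0.0674]
eef_rot: [[-1.0, -0.001, -0.002], [-0.001, 1.0, 0.002], [0.002, 0.002, -1.0]]
contact_force: [0.6, -0.4, 0.1]
finger_gap: 0.0498
gripper_force: 0.0
t 2.85 d_tool [-0.001  -0.0002 -0.0016] turn 0.0008 F [ 0.6 -0.4  0.1]
[[312.53969938 287.56266922]
 [312.50281545 304.1576865 ]
 [312.57809263 270.20923689]]
```

View pics/D.png

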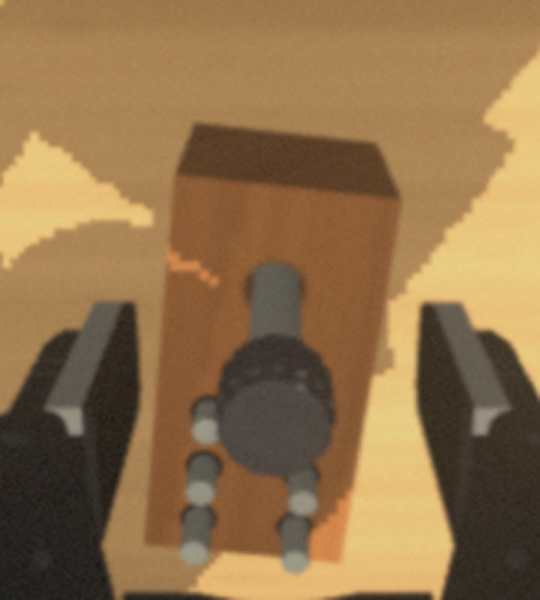

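The knob sits between the pads, its top centred at about (311,282) in the full image and well aligned, so I'll grip and lift.

```bash
python3 drive.py '0 0 0 0; 0 0 0 0; 0 0 0 0; 0 0 0 0; 0 0 0 0; 0 0 0 0; 0 0 0 0; 0 0 0 0' 0.0 50; python3 drive.py '0 0 -0.02 0; 0 0 -0.05 0; 0 0 -0.10 0; 0 0 -0.15 0; 0 0 -0.20 0; 0 0 -0.235 0; 0 0 -0.235 0' - 50;  python3 to.py .55 -.22 .30
python3 - <<'E'
from h import *
st=env.read_state()
s=save('wrist','w4')
cv2.imwrite('pics/E.png',cv2.resize(s['frame'][120:340,220:400],None,fx=2.7,fy=2.7,interpolation=cv2.INTER_CUBIC))
T=np.array(s['tool_from_camera'])
g=env.grip_depth
print(proj(s,[[0,0,g-.008],[0.009,0,g-.008],[-.009,0,g-.008],[0,0,g+.078],[.002,0,g+.078]],T))
E
```

```text
time_s: 3.7
ee_pos: [0.4517, -0.2834, 0.0705]
eef_rot: [[-1.0, -0.0, 0.003], [-0.0, 1.0, -0.002], [-0.003, -0.002, -1.0]]
contact_force: [0.3, 0.8, 6.6]
finger_gap: 0.016
gripper_force: 48.6
time_s: 4.4
ee_pos: [0.4516, -0.2835, 0.3104]
eef_rot: [[-1.0, -0.0, 0.01], [-0.0, 1.0, -0.007], [-0.01, -0.007, -1.0]]
contact_force: [-0.3, -0.4, -0.1]
finger_gap: 0.016
gripper_force: 48.9
t 4.4 d_tool [-0.0983  0.0636  0.0109] turn 0.0002 F [-0.3 -0.4 -0.1]
[[312.78440113 283.30278119]
 [312.81119456 266.0814588 ]
 [312.75854986 299.77896665]
 [312.54213725 217.1822353 ]
 [312.5449926  214.65847414]]
```

View pics/E.png

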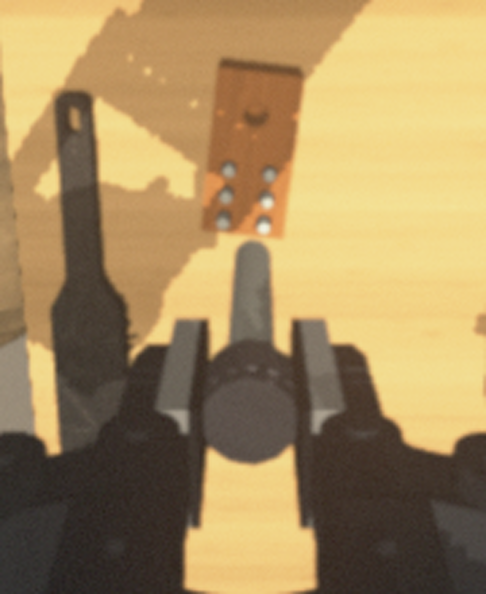

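The pin hangs upright between the pads: knob top at about (312,275), tip at about (313,212). That puts it 3–4 mm towards tool +x by this camera. I'll carry it round to hover over the socket.

```bash
python3 drive.py '-0.05 0 0 0; -0.10 0 0 0; -0.15 0 0 0; -0.191 0.02 0 0; -0.191 0.07 0 0; -0.191 0.12 0 0; -0.191 0.16 0 0; -0.191 0.2 0 0; -0.191 0.225 0.01 0; -0.191 0.235 0.02 0;-0.191 0.235 0.035 0; -0.191 0.235 0.035 0' - 50;  python3 to.py .643 -.048 .27
python3 - <<'E'
from h import *
st=env.read_state();print(st['ee_pos'],st['time_s'])
s=save('wrist','w5')
cv2.imwrite('pics/F.png',cv2.resize(s['frame'][150:330,235:395],None,fx=3.3,fy=3.3,interpolation=cv2.INTER_CUBIC))
E
```

```text
time_s: 5.65
ee_pos: [0.6405, -0.0481, 0.264]
eef_rot: [[-1.0, 0.0, -0.007], [0.0, 1.0, 0.001], [0.007, 0.001, -1.0]]
contact_force: [0.3, -0.1, -0.4]
finger_gap: 0.0159
gripper_force: 48.9
t 5.65 d_tool [-0.0025  0.0001 -0.0061] turn -0.0001 F [ 0.3 -0.1 -0.4]
[ 0.64047726 -0.04813221  0.26395012] 5.65
```

View pics/F.png

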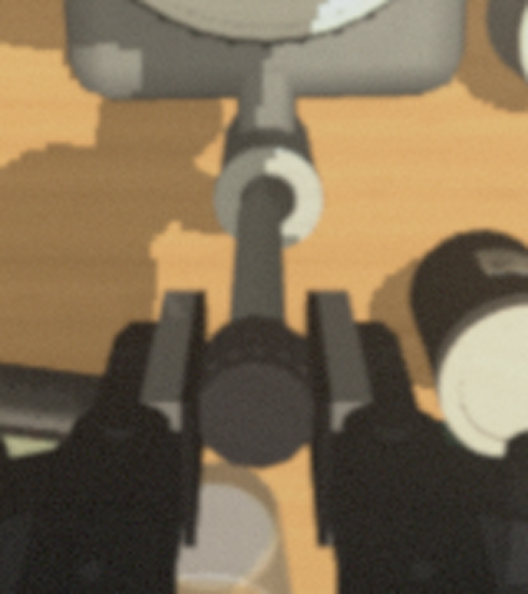

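The pin tip hides part of the socket: the ring centre is at about (268,196) in the crop, and the shank tip is at about (261,207). I'll compute the offset in tool axes.

Run:
```python
from h import *
s=load('w5');T=np.array(s['tool_from_camera']);R=np.array(env.read_state()['eef_rot']);p=np.array(env.read_state()['ee_pos'])
g=env.grip_depth; tip=g+.0792
zs=p[2]-.185
f=lambda u,v:((u+.5)/3.3-.5+235,(v+.5)/3.3-.5+150)
print('cx',s['cx'],s['cy'],'tip z',tip,'sock z',zs)
print('sock',at_z(s,f(268.5,195.5),zs,T))
for r in(212,214):print('tip',at_z(s,(313.4,r),tip,T))
print('knob',at_z(s,(311.9,275.2),g-.0068,T), 'knobF',at_z(s,f(257,413),g-.0068,T))
print('sock world via wrist',p+R@at_z(s,f(268.5,195.5),zs,T), 'R',R[:,2])
```

```text
cx 312.16034962316655 198.76676453021636 tip z 0.060500000000000005 sock z 0.08068358819157984
sock [-0.00088025  0.00285577  0.08068359]
tip [0.00366336 0.00062968 0.0605    ]
tip [0.0020794  0.00063276 0.0605    ]
knob [ 0.00353791 -0.00041596 -0.0255    ] knobF [ 0.00374781 -0.00012547 -0.0255    ]
sock world via wrist [ 0.64130568 -0.04557938  0.18499794] R [-4.63401191e-03  4.05602698e-04 -9.99989181e-01]
```

```bash
python3 drive.py '0 0 0 0; 0 0 0 0' - 50; python3 to.py .644 -.0459 .252
```

```text
time_s: 5.9
ee_pos: [0.6417, -0.0485, 0.269]
eef_rot: [[-1.0, 0.001, 0.001], [0.001, 1.0, -0.0], [-0.001, -0.0, -1.0]]
contact_force: [-0.6, 0.0, 0.1]
finger_gap: 0.0161
gripper_force: 48.9
t 5.9 d_tool [-0.0023  0.0026  0.017 ] turn -0.0009 F [-0.6  0.   0.1]
```

```bash
python3 drive.py '-0.0023 0.0026 0.01 0; -0.0023 0.0026 0.018 0; -0.0023 0.0026 0.02 0; -0.0023 0.0026 0.02 0; -0.0023 0.0026 0.02 0;-0.0023 0.0026 0.02 0' - 50; python3 to.py .644 -.0459 .243; python3 drive.py '0 0 0.002 0; 0 0 0.004 0; 0 0 0.006 0; 0 0 0.008 0; 0 0 0.008 0' ; python3 to.py .644 -.0459 .243
```

```text
time_s: 6.5
ee_pos: [0.6439, -0.0451, 0.2488]
eef_rot: [[-1.0, -0.0, 0.001], [-0.0, 1.0, 0.0], [-0.001, 0.0, -1.0]]
contact_force: [0.1, 0.8, -0.2]
finger_gap: 0.0159
gripper_force: 48.9
t 6.5 d_tool [-0.0001 -0.0008  0.0058] turn 0.0003 F [ 0.1  0.8 -0.2]
time_s: 7.0
ee_pos: [0.6437, -0.0451, 0.2397]
eef_rot: [[-1.0, -0.0, -0.001], [-0.0, 1.0, 0.0], [0.001, 0.0, -1.0]]
contact_force: [0.2, -1.0, 0.3]
finger_gap: 0.0162
gripper_force: 48.9
t 7.0 d_tool [-0.0003 -0.0008 -0.0033] turn 0.0002 F [ 0.2 -1.   0.3]
```

```bash
python3 drive.py '0 0 0.005 0; 0 0 0.010 0; 0 0 0.015 0; 0 0 0.02 0; 0 0 0.02 0; 0 0 0.02 0' ; python3 drive.py '0 0 0.005 0; 0 0 0.010 0; 0 0 0.014 0; 0 0 0.017 0; 0 0 0.017 0; 0 0 0.017 0' ; python3 to.py .644 -.0459 .2005
```

```text
time_s: 7.6
ee_pos: [0.6438, -0.0451, 0.2202]
eef_rot: [[-1.0, -0.0, -0.0], [-0.0, 1.0, 0.0], [0.0, 0.0, -1.0]]
contact_force: [0.6, 0.7, -0.4]
finger_gap: 0.0164
gripper_force: 48.9
time_s: 8.2
ee_pos: [0.6438, -0.0451, 0.2033]
eef_rot: [[-1.0, -0.0, 0.0], [-0.0, 1.0, 0.0], [-0.0, 0.0, -1.0]]
contact_force: [0.8, 0.2, -0.7]
finger_gap: 0.0161
gripper_force: 48.9
t 8.2 d_tool [-0.0002 -0.0008  0.0028] turn 0.0002 F [ 0.8  0.2 -0.7]
```

```bash
python3 drive.py '0 0 0.001 0; 0 0 0.002 0; 0 0 0.0025 0; 0 0 0.0025 0; 0 0 0.0025 0' ; python3 drive.py '0 0 0.001 0; 0 0 0.0015 0; 0 0 0.002 0; 0 0 0.002 0; 0 0 0.002 0'
```

```text
time_s: 8.7
ee_pos: [0.6438, -0.0451, 0.2008]
eef_rot: [[-1.0, -0.0, 0.0], [-0.0, 1.0, 0.0], [-0.0, 0.0, -1.0]]
contact_force: [-0.2, 0.9, -0.3]
finger_gap: 0.016
gripper_force: 48.9
time_s: 9.2
ee_pos: [0.6443, -0.0451, 0.2006]
eef_rot: [[-1.0, -0.0, 0.003], [-0.0, 1.0, -0.0], [-0.003, -0.0, -1.0]]
contact_force: [0.3, -0.6, 6.3]
finger_gap: 0.0161
gripper_force: 49.6
```

The pin bottomed at the expected height, with 6 N. I'll release it and go up.

```bash
python3 drive.py '0 0 -0.002 0; 0 0 -0.002 0; 0 0 -0.002 0; 0 0 -0.002 0; 0 0 -0.002 0' 0.04; python3 drive.py '0 0 -0.02 0; 0 0 -0.05 0; 0 0 -0.09 0; 0 0 -0.12 0; 0 0 -0.12 0; 0 0 -0.12 0; 0 0 -0.12 0'; python3 to.py .555 -.047 .27;  python3 - <<'E'
from h import *
st=env.read_state();print(st['ee_pos'],st['time_s'])
w=save('wrist','w6');T=np.eye(4);T[:3,:3]=st['eef_rot'];T[:3,3]=st['ee_pos'];w['extrinsics']=T@np.array(w['tool_from_camera']);np.save('pics/w6.npy',w)
t=save('top','top1')
A=cv2.resize(t['frame'][140:210,290:345],(400,509),interpolation=cv2.INTER_CUBIC)
B=cv2.resize(w['frame'],None,fx=.62,fy=.62)
print(proj(w,[[.644,-.046,.218],[.555,-.047,.25],[.555,-.047,.206]]))
C=np.zeros((509,797,3),np.uint8);C[:,:400]=A;C[:248,400:797]=B;cv2.imwrite('pics/G.png',C)
E
```

```text
time_s: 9.7
ee_pos: [0.6437, -0.0451, 0.2004]
eef_rot: [[-1.0, -0.0, -0.001], [-0.0, 1.0, 0.0], [0.001, 0.0, -1.0]]
contact_force: [0.8, -0.1, 0.2]
finger_gap: 0.04
gripper_force: 0.0
time_s: 10.4
ee_pos: [0.6436, -0.0451, 0.3189]
eef_rot: [[-1.0, -0.0, -0.003], [-0.0, 1.0, 0.0], [0.003, 0.0, -1.0]]
contact_force: [0.1, -0.3, -0.8]
finger_gap: 0.0399
gripper_force: 0.0
t 10.4 d_tool [ 0.0884 -0.0019  0.0491] turn 0.0002 F [ 0.1 -0.3 -0.8]
[ 0.64355641 -0.0450934   0.31885108] 10.4
[[311.4083547  201.25127438]
 [309.88104613  92.16136387]
 [310.25420201  95.48967799]]
```

View pics/G.png

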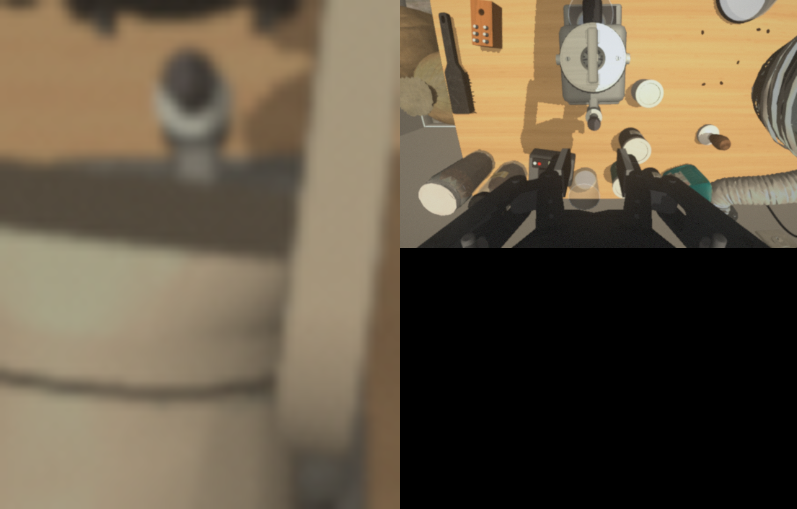

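The combined picture shows the pin standing in the socket (knob at (189,80) in the left crop) and the bridge at about (308,89) in the wrist image. No views are left, so I'll locate the bridge numerically from the same wrist frame.

Run:
```python
from h import *
w=load('w6');g=cv2.cvtColor(w['frame'],cv2.COLOR_BGR2GRAY)
for r in(60,75,90,105,120):print(r,g[r,290:330].tolist())
print(proj(w,[[.555+a,-.047+b,.25] for a in(-.03,.03) for b in(-.006,.006)]))
print(g[35:150:1,308].tolist())
```

```text
60 [169, 169, 172, 170, 169, 170, 170, 168, 163, 156, 160, 156, 140, 145, 158, 163, 170, 168, 168, 166, 167, 166, 163, 163, 158, 156, 144, 137, 145, 185, 216, 216, 215, 224, 224, 225, 226, 224, 224, 226]
75 [170, 173, 172, 171, 171, 172, 170, 171, 170, 158, 146, 130, 126, 144, 155, 162, 167, 166, 168, 168, 170, 168, 164, 160, 161, 154, 146, 134, 125, 135, 164, 191, 213, 221, 226, 225, 227, 226, 225, 226]
90 [157, 126, 101, 99, 93, 85, 79, 86, 101, 110, 111, 114, 120, 137, 151, 161, 167, 170, 167, 168, 168, 166, 167, 164, 162, 158, 153, 159, 163, 146, 136, 119, 109, 101, 90, 78, 88, 105, 110, 119]
105 [169, 170, 167, 154, 131, 112, 107, 105, 103, 101, 90, 83, 97, 125, 150, 158, 165, 169, 171, 168, 168, 166, 167, 163, 161, 155, 151, 140, 123, 100, 81, 81, 89, 110, 128, 137, 142, 161, 198, 221]
120 [172, 169, 170, 171, 171, 171, 171, 171, 169, 171, 164, 157, 153, 144, 148, 155, 162, 167, 166, 166, 167, 166, 167, 165, 161, 159, 150, 141, 132, 153, 194, 204, 205, 221, 226, 227, 227, 226, 226, 226]
[[300.79994987  44.77227009]
 [318.85779567  44.78380377]
 [301.58274635 136.22019252]
 [318.28593533 136.23129945]]
[76, 127, 157, 164, 161, 167, 171, 171, 165, 149, 147, 155, 161, 165, 166, 166, 167, 168, 168, 168, 168, 167, 167, 167, 168, 168, 166, 168, 167, 167, 169, 170, 168, 169, 170, 168, 168, 167, 168, 168, 168, 167, 169, 166, 170, 169, 170, 170, 170, 169, 168, 168, 168, 172, 168, 167, 168, 167, 170, 170, 170, 169, 171, 169, 168, 169, 168, 170, 171, 169, 171, 169, 169, 168, 170, 169, 168, 167, 168, 169, 170, 169, 168, 172, 166, 166, 170, 169, 170, 168, 168, 169, 169, 167, 168, 163, 156, 141, 128, 138, 155, 152, 157, 164, 165, 165, 162, 165, 163, 158, 157, 158, 141, 104, 80]
```

```bash
python3 drive.py '0.03 -0.002 0 0; 0.06 -0.002 0 0; 0.08 -0.002 0 0; 0.089 -0.002 0 0; 0.089 -0.002 0.02 0; 0.089 -0.002 0.04 0; 0.089 -0.002 0.06 0; 0.089 -0.002 0.07 0; 0.089 -0.002 0.075 0; 0.089 -0.002 0.075 0; 0.089 -0.002 0.075 0' 0.04; python3 to.py .5545 -.047 .2163
```

```text
time_s: 11.6
ee_pos: [0.5552, -0.0472, 0.2467]
eef_rot: [[-1.0, -0.0, 0.001], [-0.0, 1.0, -0.0], [-0.001, -0.0, -1.0]]
contact_force: [-0.1, -0.1, -0.4]
finger_gap: 0.04
gripper_force: 0.0
t 11.6 d_tool [0.0008 0.0002 0.0304] turn 0.0002 F [-0.1 -0.1 -0.4]
```

```bash
python3 drive.py '0.001 0 0.01 0; 0.001 0 0.02 0; 0.001 0 0.028 0; 0.001 0 0.03 0; 0.001 0 0.03 0; 0.001 0 0.03 0' 0.04; python3 drive.py '0 0 0 0; 0 0 0 0; 0 0 0 0; 0 0 0 0; 0 0 0 0; 0 0 0 0' 0.0 25; python3 to.py .5545 -.047 .2163
```

```text
time_s: 12.2
ee_pos: [0.5539, -0.0471, 0.2161]
eef_rot: [[-1.0, -0.0, 0.001], [-0.0, 1.0, 0.0], [-0.001, 0.0, -1.0]]
contact_force: [-0.8, -0.0, 0.2]
finger_gap: 0.0398
gripper_force: 0.0
time_s: 12.8
ee_pos: [0.554, -0.047, 0.2162]
eef_rot: [[-1.0, -0.0, 0.001], [-0.0, 1.0, 0.0], [-0.001, 0.0, -1.0]]
contact_force: [0.2, 1.4, 3.1]
finger_gap: 0.0114
gripper_force: 26.2
t 12.8 d_tool [-0.0005 -0.     -0.0001] turn 0.0004 F [0.2 1.4 3.1]
```

```bash
python3 drive.py '0 -0.0007 -0.0008 0; 0 -0.0014 -0.0016 0; 0 -0.0021 -0.0024 0; 0 -0.0021 -0.0024 0; 0 -0.0021 -0.0024 0' - 25; python3 drive.py '0 -0.0012 -0.0012 0; 0 -0.0024 -0.0024 0; 0 -0.0024 -0.0024 0; 0 -0.0024 -0.0024 0' - 25
```

```text
time_s: 13.3
ee_pos: [0.5536, -0.0477, 0.2167]
eef_rot: [[-1.0, -0.002, -0.002], [-0.002, 1.0, 0.003], [0.002, 0.003, -1.0]]
contact_force: [1.8, 7.2, -4.0]
finger_gap: 0.0117
gripper_force: 26.0
time_s: 13.7
ee_pos: [0.5534, -0.0485, 0.2175]
eef_rot: [[-1.0, -0.003, -0.004], [-0.003, 1.0, 0.007], [0.004, 0.007, -1.0]]
contact_force: [3.6, 13.4, -9.6]
finger_gap: 0.0116
gripper_force: 31.4
```

```bash
python3 drive.py '0 -0.001 -0.0005 0; 0 -0.002 -0.001 0; 0 -0.002 -0.001 0; 0 -0.002 -0.001 0' - 25; python3 drive.py '0 -0.001 -0.0005 0; 0 -0.002 -0.001 0; 0 -0.002 -0.001 0; 0 -0.002 -0.001 0' - 25
```

```text
time_s: 14.1
ee_pos: [0.5533, -0.049, 0.218]
eef_rot: [[-1.0, -0.005, -0.005], [-0.005, 1.0, 0.01], [0.005, 0.01, -1.0]]
contact_force: [5.5, 18.9, -12.6]
finger_gap: 0.0118
gripper_force: 35.6
time_s: 14.5
ee_pos: [0.5533, -0.0497, 0.2187]
eef_rot: [[-1.0, -0.006, -0.005], [-0.006, 1.0, 0.012], [0.005, 0.012, -1.0]]
contact_force: [4.3, 24.0, -12.2]
finger_gap: 0.0116
gripper_force: 45.4
```

```bash
python3 drive.py '0 -0.001 -0.0008 0; 0 -0.002 -0.0016 0; 0 -0.002 -0.0016 0; 0 -0.002 -0.0016 0' - 25; python3 drive.py '0 -0.001 -0.0008 0; 0 -0.002 -0.0016 0; 0 -0.002 -0.0016 0; 0 -0.002 -0.0016 0' - 25
```

```text
time_s: 14.9
ee_pos: [0.5532, -0.0503, 0.2192]
eef_rot: [[-1.0, -0.007, -0.006], [-0.008, 1.0, 0.015], [0.006, 0.015, -1.0]]
contact_force: [6.7, 28.8, -16.7]
finger_gap: 0.0118
gripper_force: 49.1
time_s: 15.3
ee_pos: [0.5531, -0.0512, 0.2201]
eef_rot: [[-1.0, -0.009, -0.008], [-0.009, 1.0, 0.017], [0.007, 0.017, -1.0]]
contact_force: [6.4, 33.4, -18.9]
finger_gap: 0.0119
gripper_force: 61.7
```

Run:
```python
from h import *
st=env.read_state();print(st['ft_torque'],st['contact_force'],st['ee_pos'])
w=save('wrist','w7');T=np.eye(4);T[:3,:3]=st['eef_rot'];T[:3,3]=st['ee_pos'];w['extrinsics']=T@np.array(w['tool_from_camera']);np.save('pics/w7.npy',w)
g=cv2.cvtColor(w['frame'],cv2.COLOR_BGR2GRAY)
c=np.array([.5555,-.047,.2])
def model(th,lift=0): # lean right about right flange edge
    a=np.linspace(0,2*np.pi,72,endpoint=False);P=np.c_[.042*np.cos(a),.042*np.sin(a),np.full(72,.006)]
    piv=np.array([0,-.042,0]);R=cv2.Rodrigues(np.array([th,0,0.]))[0]
    return (P-piv)@R.T+piv+c
for th in(0,.1):
    q=proj(w,model(th));print(th,np.round(q[::9]).tolist())
    print('bridge', np.round(proj(w,(np.array([[x,y,.05] for x in(-.03,.03) for y in(-.006,.006)])-[0,-.042,0])@cv2.Rodrigues(np.array([th,0,0.]))[0].T+[0,-.042,0]+c)).tolist())
for r in range(200,300,12):print(r,g[r,200:424:4].tolist())
```

```text
[ 6.38491459 -1.37852268 -0.19642886] [  6.3604509   33.42746079 -18.93211436] [ 0.55308766 -0.05120137  0.22010295]
0 [[318.0, 307.0], [365.0, 290.0], [389.0, 248.0], [372.0, 201.0], [320.0, 179.0], [268.0, 200.0], [249.0, 248.0], [271.0, 291.0]]
bridge [[310.0, 230.0], [339.0, 230.0], [309.0, 344.0], [334.0, 344.0]]
0.1 [[317.0, 311.0], [366.0, 297.0], [391.0, 254.0], [373.0, 204.0], [319.0, 181.0], [266.0, 201.0], [248.0, 248.0], [270.0, 292.0]]
bridge [[298.0, 233.0], [327.0, 235.0], [299.0, 350.0], [324.0, 352.0]]
200 [125, 135, 181, 184, 182, 183, 182, 182, 174, 133, 127, 126, 76, 56, 138, 182, 222, 223, 225, 223, 221, 164, 162, 165, 166, 158, 169, 117, 108, 106, 109, 113, 166, 152, 167, 188, 223, 225, 223, 225, 226, 226, 226, 199, 226, 226, 111, 131, 184, 185, 185, 184, 184, 184, 185, 184]
212 [131, 127, 132, 128, 127, 127, 128, 128, 128, 127, 128, 125, 59, 215, 224, 223, 225, 223, 223, 225, 167, 169, 171, 170, 170, 158, 114, 101, 100, 101, 99, 98, 159, 152, 170, 220, 224, 226, 225, 225, 225, 225, 227, 226, 225, 212, 225, 211, 93, 104, 105, 106, 107, 103, 110, 105]
224 [135, 1
[... 1156 characters left out ...]
 131, 129, 104, 152, 164, 163, 116, 48, 46, 42, 67, 118, 124, 55, 133, 159, 161, 159, 158, 149, 110, 52, 124, 119, 72, 53, 49, 49, 101, 160, 161, 159, 162, 164, 216, 185, 186, 184, 184, 186, 185, 184, 185, 184, 184]
284 [181, 183, 185, 172, 76, 47, 45, 46, 47, 44, 46, 179, 182, 181, 90, 54, 38, 43, 40, 44, 44, 46, 44, 43, 52, 131, 157, 161, 160, 160, 143, 103, 52, 42, 46, 44, 48, 47, 48, 45, 42, 69, 146, 160, 140, 177, 54, 56, 51, 54, 52, 51, 77, 165, 183, 183]
296 [49, 49, 47, 47, 39, 43, 41, 42, 47, 46, 42, 38, 44, 42, 38, 42, 42, 41, 40, 41, 37, 39, 42, 39, 50, 130, 157, 159, 158, 156, 143, 98, 48, 42, 47, 39, 44, 44, 44, 44, 46, 44, 43, 45, 44, 48, 50, 55, 49, 50, 49, 50, 49, 55, 50, 52]
```

```bash
python3 drive.py '0 0 -0.001 0; 0 0 -0.002 0; 0 0 -0.002 0; 0 0 -0.002 0' - 25
python3 - <<'E'
from h import *
st=env.read_state();w=env.snapshot('wrist');g=cv2.cvtColor(w['frame'],cv2.COLOR_BGR2GRAY)
for r in(225,248,284):print(g[r,286:345:2].tolist())
E
```

```text
time_s: 15.75
ee_pos: [0.5529, -0.0517, 0.2207]
eef_rot: [[-1.0, -0.008, -0.009], [-0.008, 1.0, 0.017], [0.009, 0.017, -1.0]]
contact_force: [8.6, 29.5, -24.2]
finger_gap: 0.0119
gripper_force: 69.6
[164, 164, 162, 163, 163, 160, 145, 114, 117, 123, 124, 124, 122, 123, 123, 122, 119, 113, 104, 95, 92, 81, 80, 106, 131, 193, 224, 225, 224, 225]
[69, 86, 89, 87, 85, 81, 107, 143, 154, 160, 161, 162, 161, 162, 160, 159, 155, 148, 135, 112, 78, 80, 90, 89, 86, 88, 71, 56, 62, 60]
[45, 41, 40, 43, 47, 52, 65, 134, 150, 158, 160, 163, 160, 161, 157, 158, 152, 142, 131, 97, 57, 54, 48, 46, 42, 49, 43, 43, 48, 48]
```

```bash
python3 drive.py '0 -0.001 -0.001 0; 0 -0.002 -0.002 0; 0 -0.002 -0.002 0; 0 -0.002 -0.002 0' - 20;python3 drive.py '0 -0.001 -0.001 0; 0 -0.002 -0.002 0; 0 -0.002 -0.002 0; 0 -0.002 -0.002 0' - 20
python3 - <<'E'
from h import *
st=env.read_state();w=env.snapshot('wrist');g=cv2.cvtColor(w['frame'],cv2.COLOR_BGR2GRAY)
for r in(225,248,284):print(g[r,286:345:2].tolist())
E
```

```text
time_s: 16.2
ee_pos: [0.5528, -0.0533, 0.2229]
eef_rot: [[-1.0, -0.008, -0.01], [-0.009, 1.0, 0.018], [0.009, 0.018, -1.0]]
contact_force: [6.9, 30.7, -21.1]
finger_gap: 0.0117
gripper_force: 92.1
time_s: 16.6
ee_pos: [0.5527, -0.054, 0.2242]
eef_rot: [[-1.0, -0.01, -0.01], [-0.01, 1.0, 0.02], [0.01, 0.02, -1.0]]
contact_force: [7.5, 35.2, -23.9]
finger_gap: 0.0119
gripper_force: 97.7
[163, 164, 163, 165, 163, 162, 142, 126, 134, 135, 133, 133, 132, 131, 131, 128, 123, 114, 102, 96, 96, 163, 127, 93, 103, 169, 216, 224, 223, 224]
[68, 85, 86, 90, 87, 87, 128, 147, 160, 161, 161, 160, 160, 161, 161, 158, 150, 142, 129, 102, 80, 78, 87, 89, 89, 91, 71, 57, 56, 61]
[40, 45, 43, 43, 47, 44, 67, 135, 155, 160, 162, 161, 159, 157, 159, 158, 150, 140, 123, 86, 52, 51, 49, 46, 44, 48, 43, 50, 48, 46]
```

Run:
```python
from h import *
st=env.read_state();w=env.snapshot('wrist');g=cv2.cvtColor(w['frame'],cv2.COLOR_BGR2GRAY);np.save('pics/w8.npy',w)
T=np.array(w['tool_from_camera'])
print('col308 rows200+',g[200:260,308].tolist())
w7=load('w7');print('w7 col308',cv2.cvtColor(w7['frame'],cv2.COLOR_BGR2GRAY)[200:260,308].tolist())
print('row240',g[240,286:345].tolist());print('row270',g[270,286:345].tolist())
gz=env.grip_depth
for phi in(0,.06,.12):
  for slip in(0,.003):
    # tool coords: y = world y, z down; lean right: top -> -y. heights above bar grip centre
    P=[]
    for x in(.03,-.03):
        for h,y in((.015,-.006),(.015,.006),(-.0,.006)):
            P.append([x+.001,y*np.cos(phi)-h*np.sin(phi),gz-(h*np.cos(phi)+y*np.sin(phi))+slip])
    print(phi,slip,np.round(proj(w,P,T),1).tolist())
```

```text
col308 rows200+ [160, 150, 138, 123, 111, 106, 109, 121, 125, 111, 96, 97, 97, 99, 97, 96, 97, 99, 101, 99, 99, 102, 103, 110, 119, 132, 143, 149, 152, 155, 157, 158, 160, 162, 162, 161, 163, 162, 162, 163, 161, 163, 163, 163, 161, 162, 161, 162, 161, 163, 162, 164, 161, 158, 162, 160, 163, 161, 162, 163]
w7 col308 [117, 104, 104, 102, 102, 101, 108, 121, 127, 114, 101, 100, 101, 100, 100, 99, 99, 98, 100, 102, 102, 101, 102, 103, 111, 122, 133, 141, 148, 153, 155, 156, 157, 161, 161, 163, 161, 163, 163, 164, 162, 161, 163, 161, 161, 161, 163, 163, 161, 161, 164, 163, 162, 160, 160, 163, 163, 164, 162, 161]
row240 [162, 152, 130, 98, 86, 87, 85, 87, 86, 88, 94, 108, 130, 143, 147, 154, 159, 160, 163, 162, 162, 162, 161, 163, 166, 161, 160, 162, 160, 157, 159, 153, 153, 147, 144, 138, 128, 114, 99, 93, 91, 88, 88, 88, 90, 91, 91, 85, 91, 88, 84, 82, 80, 81, 77, 79, 74, 77, 93]
row270 [85, 87, 87, 86, 85, 86, 85, 86, 74, 55, 39, 45, 73, 112, 140, 149, 154, 156, 160, 161, 158, 161, 162, 161, 161, 161, 161, 160, 160, 157, 156, 153, 150, 143, 139, 135, 126, 111, 90, 69, 55, 47, 47, 52, 67, 82, 88, 89, 86, 86, 85, 86, 85, 89, 87, 80, 70, 58, 53]
0 0 [[298.1, 227.0], [327.7, 227.0], [326.0, 214.2], [300.0, 344.8], [325.5, 344.8], [324.2, 322.6]]
0 0.003 [[298.5, 224.2], [327.4, 224.2], [325.8, 212.0], [300.2, 340.0], [325.2, 340.0], [324.0, 318.7]]
0.06 0 [[296.0, 226.6], [325.5, 227.3], [326.1, 214.5], [298.2, 344.1], [323.6, 345.3], [324.2, 323.1]]
0.06 0.003 [[296.4, 223.8], [325.2, 224.5], [325.8, 212.2], [298.4, 339.4], [323.3, 340.5], [324.0, 319.2]]
0.12 0 [[293.9, 226.2], [323.3, 227.6], [326.0, 214.7], [296.4, 343.4], [321.6, 345.8], [324.2, 323.6]]
0.12 0.003 [[294.3, 223.4], [323.0, 224.7], [325.7, 212.5], [296.7, 338.7], [321.4, 341.0], [324.0, 319.6]]
```

Run:
```python
from h import *
from scipy.ndimage import label,center_of_mass
def marks(w,box):
    g=cv2.cvtColor(w['frame'],cv2.COLOR_BGR2GRAY).astype(float);r0,r1,c0,c1=box
    b=cv2.morphologyEx(g[r0:r1,c0:c1],cv2.MORPH_CLOSE,np.ones((11,11)))-g[r0:r1,c0:c1]
    l,n=label(b>20);return [(round(float(m[1]+c0),1),round(float(m[0]+r0),1),int((l==i+1).sum())) for i,m in enumerate(center_of_mass(b,l,range(1,n+1))) if (l==i+1).sum()>5]
w6=load('w6');w8=np.load('pics/w8.npy',allow_pickle=True).item();w7=load('w7')
m6=marks(w6,(75,115,260,360));print('w6',m6,np.round(proj(w6,[[.555,-.047+d,.206] for d in(-.03,.03)]),1).tolist())
for w in(w7,w8):print(marks(w,(235,262,245,292)),marks(w,(235,262,345,395)))
st=env.read_state();T=np.eye(4);T[:3,:3]=st['eef_rot'];T[:3,3]=st['ee_pos'];w8['extrinsics']=T@np.array(w8['tool_from_camera']);np.save('pics/w8.npy',w8)
c=np.array([.5545,-.047,.2]);P=np.array([[0,-.03,.006],[0,.03,.006]]);piv=np.array([0,-.042,0])
for W,n in((w7,'w7'),(w8,'w8')):
  for th,l in((0,0),(0,.008),(.02,.008),(.06,0),(.1,0),(.14,0),(.14,.003)):
    print(n,th,l,np.round(proj(W,(P-piv)@cv2.Rodrigues(np.array([th,0,0.]))[0].T+piv+c+[0,0,l]),1).tolist())
```

```text
w6 [(298.6, 93.2, 264), (322.5, 92.2, 341), (270.4, 94.6, 37), (351.5, 93.5, 12), (260.5, 111.4, 18)] [[274.4, 95.5], [346.1, 95.6]]
[(246.1, 252.5, 69), (289.8, 241.1, 44), (259.2, 245.1, 81), (280.6, 251.0, 64), (272.2, 259.8, 12)] [(346.1, 248.2, 35), (393.0, 248.0, 51), (375.0, 247.7, 60), (352.3, 260.0, 11), (377.8, 259.7, 16), (391.4, 260.3, 16)]
[(289.7, 241.9, 37), (262.9, 244.4, 74), (280.8, 250.9, 63), (272.4, 259.6, 14)] [(346.2, 244.2, 68), (393.1, 252.2, 60), (377.7, 249.3, 59), (352.6, 259.9, 9), (378.5, 259.6, 16)]
w7 0 0 [[268.9, 246.4], [369.2, 246.4]]
w7 0 0.008 [[267.2, 252.6], [372.1, 252.6]]
w7 0.02 0.008 [[266.9, 252.8], [372.4, 253.8]]
w7 0.06 0 [[268.1, 246.9], [369.9, 249.7]]
w7 0.1 0 [[267.6, 247.2], [370.1, 251.9]]
w7 0.14 0 [[267.0, 247.6], [370.1, 254.2]]
w7 0.14 0.003 [[266.3, 249.9], [371.2, 256.8]]
w8 0 0 [[274.4, 243.7], [372.1, 243.7]]
w8 0 0.008 [[272.9, 249.6], [375.1, 249.6]]
w8 0.02 0.008 [[272.7, 249.8], [375.4, 250.7]]
w8 0.06 0 [[273.6, 244.2], [372.9, 246.8]]
w8 0.1 0 [[273.1, 244.5], [373.1, 249.0]]
w8 0.14 0 [[272.5, 244.9], [373.2, 251.2]]
w8 0.14 0.003 [[272.0, 247.1], [374.4, 253.6]]
```

Kinematics and the flange marks both give a lean of about 0.14 rad with the right edge still down, and the jump at 16.2 s looks like the left catch letting go. I'll ease off so the left side rests on its plunger, then rock back.

```bash
python3 drive.py '0 0.002 0.001 0; 0 0.004 0.002 0; 0 0.006 0.003 0; 0 0.008 0.004 0; 0 0.008 0.004 0; 0 0.008 0.004 0' - 20
cat > mk.py <<'E'
from h import *
from scipy.ndimage import label,center_of_mass
st=env.read_state();w=env.snapshot('wrist')
g=cv2.cvtColor(w['frame'],cv2.COLOR_BGR2GRAY).astype(float)
T=np.eye(4);T[:3,:3]=st['eef_rot'];T[:3,3]=st['ee_pos'];T=T@np.array(w['tool_from_camera'])
b=cv2.morphologyEx(g,cv2.MORPH_CLOSE,np.ones((11,11)))-g
P=np.array([[0,-.034,.206],[0,.034,.206]])+[.5537,-.047,0]
m=[]
pr=proj(w,P,T);best=[]
for k in(0,1):
    r,c=int(pr[k][1]),int(pr[k][0]);sub=b[r-13:r+14,c-13:c+14];l,n=label(sub>20)
    for i in range(1,n+1):
        if 40<(l==i).sum()<110:
            y,x=center_of_mass(sub,l,i);best.append((k,round(x+c-13,1),round(y+r-13,1),int((l==i).sum())))
print('pred level seated',np.round(pr,1).tolist(),'level+8',np.round(proj(w,P+[0,0,.008],T),1).tolist(),'marks',best)
K_=sorted(best,key=lambda q:q[0])
# fit lean th and lift of axis from the marks (yaw .017 baseline)
from scipy.optimize import least_squares
R0=[q for q in best if q[0]==0];L0=[q for q in best if q[0]==1]
if R0 and L0:
    R0=min(R0,key=lambda q:abs(q[1]-pr[0][0]));L0=min(L0,key=lambda q:abs(q[1]-pr[1][0]))
    def f(v):
        Q=np.array([[-.0004,-.034,.006],[.0004-.0009*0,.034,.006]]);Q[1,0]=-.0005;Q[0,0]=.0005
        Rm=cv2.Rodrigues(np.array([v[0],0,0]))[0]
        return (proj(w,Q@Rm.T+[.5537,-.047+v[2],.2+v[1]],T)-[[*R0[1:3]],[*L0[1:3]]]).ravel()
    s=least_squares(f,[0,0,0]);th,l,y=s.x
    print('lean_right %.3f  axis lift %.1f mm  y %.1f mm -> left edge %.1f right edge %.1f  cost %.2f'%(th,l*1e3,y*1e3,1e3*(l+.042*th),1e3*(l-.042*th),s.cost))
E
python3 mk.py
```

```text
time_s: 17.3
ee_pos: [0.5532, -0.0517, 0.2253]
eef_rot: [[-1.0, -0.004, -0.004], [-0.004, 1.0, 0.008], [0.004, 0.008, -1.0]]
contact_force: [1.6, 15.4, -6.7]
finger_gap: 0.0116
gripper_force: 52.7
pred level seated [[264.6, 241.1], [375.3, 241.2]] level+8 [[262.6, 246.9], [378.3, 247.0]] marks [(0, np.float64(258.4), np.float64(245.5), 79), (1, np.float64(373.4), np.float64(246.7), 58)]
lean_right 0.051  axis lift 6.9 mm  y -2.7 mm -> left edge 9.0 right edge 4.7  cost 0.00
```

```bash
python3 drive.py '0 0.002 0 0; 0 0.004 0 0; 0 0.004 0 0; 0 0.004 0 0' - 20; python3 mk.py;  python3 drive.py '0 0.002 0 0; 0 0.004 0 0; 0 0.004 0 0; 0 0.004 0 0' - 20; python3 mk.py
```

```text
time_s: 17.75
ee_pos: [0.5536, -0.0494, 0.2271]
eef_rot: [[-1.0, -0.002, -0.001], [-0.002, 1.0, 0.005], [0.001, 0.005, -1.0]]
contact_force: [0.1, 9.6, 0.5]
finger_gap: 0.0117
gripper_force: 41.3
pred level seated [[261.5, 239.2], [371.2, 239.3]] level+8 [[259.3, 245.0], [373.9, 245.1]] marks [(0, np.float64(257.1), np.float64(245.4), 78), (1, np.float64(372.4), np.float64(245.6), 52)]
lean_right 0.032  axis lift 8.7 mm  y -1.1 mm -> left edge 10.0 right edge 7.3  cost 0.02
time_s: 18.2
ee_pos: [0.5538, -0.0473, 0.2282]
eef_rot: [[-1.0, -0.0, 0.0], [-0.0, 1.0, 0.001], [-0.0, 0.001, -1.0]]
contact_force: [-1.1, 4.5, 4.7]
finger_gap: 0.0121
gripper_force: 26.9
pred level seated [[258.5, 238.1], [367.7, 238.2]] level+8 [[256.1, 243.8], [370.2, 243.9]] marks [(0, np.float64(255.4), np.float64(246.0), 77), (1, np.float64(370.5), np.float64(245.5), 54)]
lean_right 0.019  axis lift 10.4 mm  y -0.2 mm -> left edge 11.2 right edge 9.6  cost 0.06
```

Both sides are now about 10 mm up and almost level with near-zero force, so both catches are out. I'll firm up the grip, confirm it is level, then lift.

```bash
python3 drive.py '0 0 0 0; 0 0 0 0; 0 0 0 0; 0 0 0 0; 0 0 0 0' - 60; python3 mk.py; python3 drive.py '0 0 -0.003 0; 0 0 -0.006 0; 0 0 -0.006 0; 0 0 -0.006 0' - 60; python3 mk.py
```

```text
time_s: 18.75
ee_pos: [0.554, -0.0472, 0.2285]
eef_rot: [[-1.0, -0.0, 0.001], [-0.0, 1.0, 0.001], [-0.001, 0.001, -1.0]]
contact_force: [-1.1, 5.3, 5.3]
finger_gap: 0.0115
gripper_force: 60.5
pred level seated [[258.4, 237.6], [367.5, 237.6]] level+8 [[256.1, 243.3], [369.9, 243.3]] marks [(0, np.float64(255.4), np.float64(245.8), 78), (1, np.float64(370.3), np.float64(245.7), 48)]
lean_right 0.028  axis lift 11.0 mm  y -0.2 mm -> left edge 12.2 right edge 9.9  cost 0.22
time_s: 19.2
ee_pos: [0.5536, -0.0482, 0.2331]
eef_rot: [[-1.0, 0.001, -0.001], [0.001, 1.0, -0.001], [0.001, -0.001, -1.0]]
contact_force: [0.1, 0.1, -3.6]
finger_gap: 0.0112
gripper_force: 59.1
pred level seated [[261.4, 235.1], [367.8, 235.2]] level+8 [[259.2, 240.5], [370.1, 240.6]] marks [(0, np.float64(255.4), np.float64(245.1), 63), (1, np.float64(370.3), np.float64(244.9), 47)]
lean_right 0.025  axis lift 14.2 mm  y -1.2 mm -> left edge 15.2 right edge 13.1  cost 0.01
```

The carrier now moves rigidly with the tool and only its weight (about 3.6 N) shows, so it is free. I'll lift it clear slowly.

```bash
python3 drive.py '0 0.0007 -0.004 0; 0 0.0007 -0.009 0; 0 0.0007 -0.014 0; 0 0.0007 -0.019 0; 0 0.0007 -0.023 0; 0 0.0007 -0.026 0; 0 0.0007 -0.027 0; 0 0.0007 -0.027 0; 0 0.0007 -0.027 0; 0 0.0007 -0.027 0' - 60; python3 to.py .554 -.047 .260; python3 mk.py
python3 - <<'E'
from h import *
st=env.read_state();w=env.snapshot('wrist');np.save('pics/w9.npy',w);g=cv2.cvtColor(w['frame'],cv2.COLOR_BGR2GRAY)
for r in(248,284):print(g[r,286:345:2].tolist())
for r in(300,310,320):print(r)
T=np.eye(4);T[:3,:3]=st['eef_rot'];T[:3,3]=st['ee_pos'];T=T@np.array(w['tool_from_camera'])
print(st['ft_torque'])
E
```

```text
time_s: 20.25
ee_pos: [0.5537, -0.0469, 0.2605]
eef_rot: [[-1.0, -0.0, -0.0], [-0.0, 1.0, 0.0], [0.0, 0.0, -1.0]]
contact_force: [0.1, -0.7, -3.0]
finger_gap: 0.0111
gripper_force: 59.0
t 20.25 d_tool [-0.0003 -0.0001  0.0005] turn 0.0002 F [ 0.1 -0.7 -3. ]
pred level seated [[265.8, 219.5], [359.0, 219.5]] level+8 [[264.0, 223.6], [360.8, 223.7]] marks []
[58, 82, 86, 87, 86, 83, 82, 134, 146, 154, 160, 158, 159, 158, 157, 155, 153, 148, 138, 121, 87, 84, 88, 88, 86, 86, 66, 57, 56, 68]
[45, 44, 40, 38, 44, 55, 51, 103, 144, 153, 156, 159, 158, 156, 155, 154, 153, 145, 134, 105, 49, 47, 48, 42, 43, 44, 46, 44, 44, 44]
300
310
320
[0.00761809 0.07382516 0.00791152]
```

```bash
python3 drive.py '0 0 0 0; 0 0 0 0; 0 0 0 0' - 60
python3 - <<'E'
from h import *
from scipy.ndimage import label,center_of_mass
w=env.snapshot('wrist');g=cv2.cvtColor(w['frame'],cv2.COLOR_BGR2GRAY).astype(float)
b=cv2.morphologyEx(g,cv2.MORPH_CLOSE,np.ones((11,11)))-g
for c in(255,370):
    sub=b[232:258,c-12:c+13];l,n=label(sub>20)
    print([(round(m[1]+c-12,1),round(m[0]+232,1),int((l==i+1).sum())) for i,m in enumerate(center_of_mass(sub,l,range(1,n+1)))])
s=env.snapshot('scene');o=load('scene0')
uv=proj(s,[[.6443,-.046,.218],[.6443,-.046,.202],[.6443,-.046,.185]]);print(uv.round(1).tolist())
for n,S in(('before',o),('now',s)):
    G=cv2.cvtColor(S['frame'],cv2.COLOR_BGR2GRAY);u,v=uv.mean(0).astype(int);print(n);print(G[v-12:v+10:2,u-8:u+9:2])
st=env.read_state();print(st['time_s'],st['ee_pos'],st['contact_force'],np.abs(st['qvel']).max())
E
```

```text
time_s: 20.65
ee_pos: [0.5538, -0.0469, 0.2607]
eef_rot: [[-1.0, -0.0, 0.0], [-0.0, 1.0, 0.0], [-0.0, 0.0, -1.0]]
contact_force: [-0.3, 0.4, -4.1]
finger_gap: 0.0113
gripper_force: 59.1
[(np.float64(255.2), np.float64(246.1), 80), (np.float64(243.0), np.float64(257.0), 1)]
[(np.float64(371.2), np.float64(245.9), 54), (np.float64(380.6), np.float64(256.7), 3)]
[[356.2, 175.8], [355.9, 179.8], [355.5, 184.0]]
before
[[150 152 151 148 147 152 156 154 153]
 [153 151 151 151 146 147 158 170 172]
 [155 154 150 153 150 155 178 178 181]
 [156 155 153 150 154 177 175 187 189]
 [155 155 154 153 154 182 178 189 189]
 [153 156 156 155 147 171 182 189 189]
 [153 154 153 155 143 126 178 190 190]
 [155 153 156 169 157 140 133 167 183]
 [156 155 163 152 101 135 155  98 115]
 [157 156 150 152 110 132 155  50  50]
 [158 158 110 123 136 131  98  23  16]]
now
[[153 152 152 149 151 155 160 157 155]
 [154 154 154 154 150 151 160 171 175]
 [158 156 153 152 137 138 180 181 183]
 [159 156 156 116  84  85 151 190 193]
 [157 160 158  92  56  55 123 195 193]
 [155 159 159  93  33  44 142 194 193]
 [157 158 158 130  63  78 173 193 193]
 [158 154 160 158  89  94 129 171 187]
 [158 157 166 151  87  89 100  96 118]
 [162 158 150 157 106  91  98  41  51]
 [161 160 112 125 109  98  80  18  17]]
20.75 [ 0.55381472 -0.04691362  0.26078049] [ 0.58657891 -0.51121694 -3.51640016] 0.0022607791051429895
```

The pin knob shows above the socket, and the carrier is level, centred and at rest. I'll hand in.

```bash
python3 -c "
from cell import env
print(env.close_job())"
```

```text
the job is handed in; nothing more can be done
None
```

I handed the job in at about 21 s with the pin home in its socket and released, and the carrier rocked free of both catches. It is still gripped, level and centred about 15 mm clear of the collar; I read the catch releases from the forces and flange marks, not from a direct view.

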